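# String the brass rings on the skewer and hang them on the drying stand

## Task

Take the skewer from its drying stand and thread it through all three brass rings in the V-trough, pushing on until the collar has closed the rings up against the sprung stop with about 10 N for a moment, never over 20 N. Then lift the rings off as one closed-up stack, hanging on the skewer, and lay the skewer with the rings back in both forks of the stand, as it lay before, and let go. Do not drop anything or disturb the other things on the bench.

Things in the scene. Friction and masses are not known exactly. Their poses are not given: they have to be found in the camera images.
- skewer: skewer; origin on its axis where handle meets neck, y axis to the tip, z up as placed. Along y, mm: wooden handle -100 to 0 (16 wide in x, 18 high), round brass neck 0 to 50 (diameter 12), brass collar 50 to 56 (diameter 22), steel rod 56 to 166 (diameter 8, round tip). About 100 g, centre of mass near y = 57.
- skewer_grip (a point): middle of the skewer's wooden handle (skewer y = -50 mm), to be gripped from above across its 16 mm width; axes as the skewer's. At the start the skewer lies level in the stand's forks, 75 mm above the bench, handle free all round.
- skewer_tip (a point): end of the skewer's steel rod (skewer y = 166 mm), axes as the skewer's.
- skewer_neck (a point): point on the skewer's axis half-way along the brass neck (skewer y = 25 mm), which rests in the stand's neck fork.
- ring_a_mid (a point): centre of the nearest to the entry end of three equal plain turned brass rings standing on edge in the V-trough: outside diameter 34, 14 thick, bore 11, about 55 g. Its y axis is the bore axis; as placed it is parallel to the trough's y. Rings are loose, about 24 mm apart centre to centre, and slide along the trough when pushed.
- ring_b_mid (a point): centre of the middle one of three equal plain turned brass rings standing on edge in the V-trough: outside diameter 34, 14 thick, bore 11, about 55 g. Its y axis is the bore axis; as placed it is parallel to the trough's y. Rings are loose, about 24 mm apart centre to centre, and slide along the trough when pushed.
- ring_c_mid (a point): centre of the farthest (next to the stop) of three equal plain turned brass rings standing on edge in the V-trough: outside diameter 34, 14 thick, bore 11, about 55 g. Its y axis is the bore axis; as placed it is parallel to the trough's y. Rings are loose, about 24 mm apart centre to centre, and slide along the trough when pushed.
- ring_c: the farthest ring; origin at its centre, as point ring_c_mid.
- ring_a: the ring nearest the entry end; origin at its centre, as point ring_a_mid.
- ring_b: the middle ring; origin at its centre, as point ring_b_mid.
- trough: fixed wooden V-trough 60 wide (x), 157 long, origin on the bench; y axis runs along the V from the open entry end (y = -52 mm) to the far end (y = 105 mm). V flanks at 45 degrees, tops 53 mm above the bench at x = +-17 mm, open above. It carries the sprung stop described under trough_axis.
- trough_axis (a point): on the rings' common axis, 60 mm above the trough's origin; y along the row, away from the entry. Sprung stop: steel plate 54 wide, 44 to 78 mm above the bench, open-topped gap of 14 mm for the rod. Its front face is set unmeasured between y = 30 and 60 mm here: feel for it. Pushed along +y it yields 3.5 N per mm after 1.5 N, 12 mm at most, and springs back; its carriage stays put.
- stand: fixed drying stand 70 wide, 165 long, base 12 high, origin on the bench; y axis from its neck fork (y = -62.5 mm) to its tip fork (y = +62.5 mm). Each fork is an open-topped 45-degree V, 8 thick along y, about 31 wide between its tops, which stand 82 mm (neck) and 85 mm (tip) above the bench.
- stand_axis (a point): point 75 mm above the bench over the stand's origin, on the axis of a skewer lying in both forks; it corresponds to skewer y = 87.5 mm. y axis as the stand's (handle end to tip end).
- big_ring_mid (a point): bystander: centre of a larger flat brass ring lying on the bench, outside 48, bore 30, 7 thick.
- tweezers: bystander: steel tweezers lying on the bench, 110 long along y, under 12 high.
- ornament: bystander: flat five-petalled brass wire ornament on the bench, about 44 across, 4 high.
- steel_block: bystander: steel bench block 60 x 60 x 28 high on the bench.
- jar: bystander: amber glass jar with dark lid, 56 diameter, 75 high.
Things that resemble listed ones, but are neither listed nor needed, are in the scene too. Leave any blue or green look-alike of the ring_a alone.

How it is judged:
By the outcome, as a careful person would: the job done as asked, in the order asked, and still so for the second after the job is handed in, with the robot touching nothing.
It also fails if it takes over 59 s, if anything falls off the work surface, if the arm or the gripper's body presses on something with over 40 N, if the wrist force passes 120 N, or if a joint passes its speed limit or range.

## Robot

A 7-joint arm with a two-finger parallel gripper is mounted at the origin on the work surface. World frame = base frame: x ahead of the robot, y to its left, z up, the work surface at z = 0. Lengths are in m, angles in rad, forces in N, time in s.
With the tool pointing down it reaches from about 0.4 to 0.875 m from the base axis. Payload 19.3 kg.
Tool frame: the origin (TCP) lies at the very end of the fingers, on their centre line; the grasp point (between the pads) lies 19 mm behind it; z points along the fingers, y is the line along which they close (so a half turn about z gives the same grasp; the last joint's range is limited). The gripper opens to 85 mm and grips with 20 to 120 N. Pads are 22 mm wide; open, the fingers measure 114 mm over their backs; the gripper's body (76 mm by 85 mm) begins 54 mm behind the grasp point. The pads swing forward as they close: fully open they stand 13 mm farther back than shut.
Start: joints at [1.039, 0.521, -0.036, 1.599, 0.021, 1.021, -0.113], TCP at [0.278, -0.56, 0.231] pointing down, gripper open.
Joint ranges: [-2.91, 2.91], [-0.3, 2.13], [-1.5, 1.42], [0.17, 2.43], [-1.26, 4.41], [0.16, 1.93], [-2.52, 2.52]. Speed limits (rad/s): [1.89, 1.89, 2.39, 2.39, 3.01, 3.01, 3.01].

## Interface

Orientations are given as [roll, pitch, yaw] about the fixed x, y, z axes, in that order (R = Rz(yaw) Ry(pitch) Rx(roll)).
In Python, from workcell import bot gives the robot as it stands. The module is installed in compiled form; this text tells all that it offers.
- The arm moves only by the tool apply_moves, never from a script. Its arguments are lists of equal length, an entry for each row: "claw": the finger opening in m, from 0 to 0.0854; "xyz": the shift along the tool's x, y, z in m, a list of three; "twist": the turn, a rotation vector about the tool's x, y, z in rad, a list of three. A call has 1 to 20 rows; each row shifts and turns the commanded pose from where the row before left it, along the tool's axes as they then stand; what a row does not reach is not made up. A row lasts 1/10 s, in which the tool goes at most 50 mm and 8.59 degrees, less where a joint would pass 70% of its speed; a pose out of reach is approached as far as the arm can. A call with a gripper value outside its range is refused whole. The fingers move at their own pace and stop on an object; "force" is the grip in N (left out, the last holds). Time passes only in rows, so rows that do not move let the fingers close. It gives the time, the measured TCP pose, the force, the opening and the grip force at its end, in the units of the state.
- bot.observe(): the state, without advancing time (a new reading comes with each control period).
- bot.grab_frame(name): name is "scene" or "top" or "wrist"; returns a dict with "img" (384x512x3 uint8, red, green, blue), "vfov" (degrees; the focal length in pixels is half the picture's height over the tangent of half this angle, whatever the lens; pixels are square), "cx", "cy" (the principal point, pixels), "view" (4x4, takes a point from world to camera coordinates). Camera axes: x right, y up, looking along -z (the intrinsics and any distortion apply to the point x, -y, -z); pixel columns grow to the right and rows downward; lengths in m; the calibration is good to about 2 mm. A picture is of the moment at which its call begins. There is no depth.
- bot.job_done(): hands the job in; it is judged then, once.
Trained networks look in the newest picture that a camera, given by its name, has taken for a name from the list of things; names that differ only in an ending like _2 or _b are one class to them, and where a whole thing is asked for, a point or a joint stands for the part that bears it (a point fixed in the world has none). Each returns a list of dicts, best first, with "score" (0 to 1); they miss things now and then, are a little off and sometimes report something else, mostly with a low value. They report only what shows in the picture. A call takes as long as a camera call. They do not tell look-alikes from the thing itself.
- bot.find_in(camera, query): "position" ([x, y, z] in m, in world coordinates, good to about 4 mm: the middle of the surface that is visible of it).
The state is a dict: "clock": time; "qpos": joint angles; "qd": joint speeds; "joint_efforts": joint torques, N m; "position": TCP position; "tool_rot": TCP orientation; "force": force on the tool from outside, world axes, zero at the start; "moment": the same for the moment, N m; "grip_width": finger opening in m; "finger_force": force on a finger pad.
Only numpy, scipy, OpenCV 4.12 (cv2) and the standard library are available. Lean on these libraries where they do the work, as an engineer would, in place of code of your own. Each camera call takes 0.05 s, during which the arm holds its last target. There are 200 camera calls.

## Working session

There is one attempt and no reset: what is moved stays moved. The work goes in short steps, Python scripts to look and compute and a tool call to move; the robot and the scene stay as the last step left them, time stands still between calls to the robot, and variables do not carry over. Pictures are saved under pics/ and viewed, at most 10 in all, crops included, and the job is handed in when it is done.

Besides the shell and the picture viewer there is one more tool, called after "Request:" as name(argument=value, ...) on one line, values as JSON. apply_moves: Moves the arm, as the interface text tells. Its arguments: {"type":"object","properties":{"claw":{"type":"array"},"xyz":{"type":"array"},"twist":{"type":"array"},"force":{"type":"number"}},"required":["claw","xyz","twist"]}

```bash
mkdir -p pics; python3 - <<'E'
from workcell import bot
import cv2,json
s=bot.observe(); print({k:(v if not hasattr(v,'round') else v) for k,v in s.items()})
for c in("scene","top"):
    f=bot.grab_frame(c); cv2.imwrite(f"pics/{c}0.png",f["img"][:,:,::-1]); print(c,f["vfov"],f["cx"],f["cy"],f["view"], [k for k in f])
    for q in("skewer","skewer_grip","skewer_tip","skewer_neck","ring_a","trough","stand","trough_axis","stand_axis","big_ring_mid","jar","steel_block","tweezers","ornament"):
        print(c,q,[([round(x,4) for x in d["position"]],round(d["score"],2)) for d in bot.find_in(c,q)][:6])
E
```

```text
{'clock': 0.0, 'qpos': array([ 1.03878109,  0.52200783, -0.03632395,  1.59998611,  0.02121049,
        1.02109095, -0.1127849 ]), 'qd': array([-1.75731498e-04,  8.05584318e-04, -7.52522477e-04,  3.03890916e-04,
       -1.37075864e-03, -1.11942610e-03, -8.20243839e-05]), 'joint_efforts': array([ 3.88386725e-04, -9.27108836e+01,  1.98023781e+00, -3.69931269e+01,
        1.78847043e-02,  8.12575308e-03, -5.21551647e-05]), 'position': array([ 0.27830236, -0.55925554,  0.23073747]), 'tool_rot': array([-3.14048930e+00,  8.89177499e-05,  4.61822512e-01]), 'force': array([-0.79882514, -0.87868926, -0.53405826]), 'moment': array([-0.00992751,  0.01086123,  0.00731348]), 'finger_force': 0.0, 'grip_width': 0.08544832152969538}
scene 45.98084971127779 257.7955032590002 190.28043966922704 [[ 0.67154814  0.74092442 -0.00735489 -0.40879157]
 [-0.58834017  0.53923252  0.60256462  0.25256632]
 [ 0.45042084 -0.40032397  0.7980362  -1.41810507]
 [ 0.          0.          0.          1.        ]] ['img', 'vfov', 'cx', 'cy', 'view']
scene skewer [([0.4711, 0.0784, 0.0812], 0.84), ([0.6379, -0.3461, 0.033
[... 1588 characters left out ...]
2, 0.0788], 0.67), ([0.6319, 0.0776, 0.0748], 0.46)]
top ring_a [([0.6341, 0.0544, 0.075], 0.65), ([0.5459, 0.0502, 0.0302], 0.42), ([0.6318, 0.1339, 0.041], 0.29)]
top trough [([0.6332, 0.1347, 0.0427], 0.77)]
top stand [([0.4566, 0.1865, 0.0128], 0.85)]
top trough_axis [([0.6305, 0.1341, 0.0424], 0.72), ([0.4698, 0.0927, 0.0828], 0.29)]
top stand_axis [([0.4544, 0.1911, 0.0151], 0.74)]
top big_ring_mid [([0.5486, -0.1071, 0.0074], 0.43)]
top jar [([0.4494, 0.3973, 0.0742], 0.59), ([0.4551, 0.1931, 0.0177], 0.15)]
top steel_block [([0.6307, -0.3394, 0.0267], 0.85), ([0.4544, 0.1902, 0.016], 0.7)]
top tweezers [([0.422, -0.3191, 0.0017], 0.55)]
top ornament [([0.4692, 0.0912, 0.0851], 0.15)]
```

View pics/scene0.png

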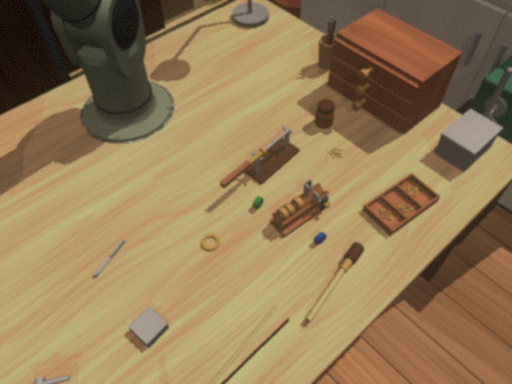

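View pics/top0.png

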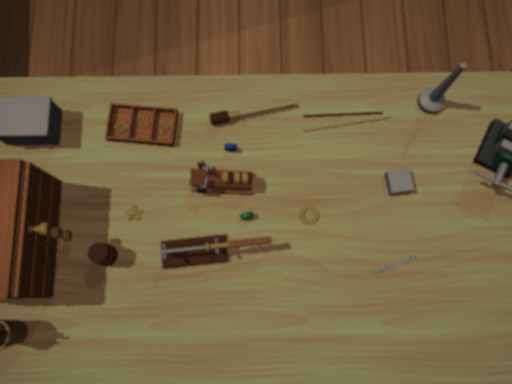

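The scene picture shows the skewer in its stand: handle at (235,175), tip fork at (288,135). The trough is at (300,208) with its stop towards +y, and the blue and green rings lie on the bench beside it. The top picture agrees: skewer from (270,240) to (163,253), rings at about (226–248,178). I'll move the wrist camera over them.

Request:
apply_moves(claw=[0.085, 0.085, 0.085, 0.085, 0.085, 0.085, 0.085, 0.085], xyz=[[0, 0, -0.015], [0, 0, -0.015], [0, 0, -0.015], [0, 0, -0.015], [0, 0, -0.015], [0, 0, -0.015], [0, 0, -0.015], [0, 0, -0.015]], twist=[[0, 0, -0.139], [0, 0, -0.139], [0, 0, -0.139], [0, 0, -0.139], [0, 0, -0.139], [0, 0, -0.139], [0, 0, -0.139], [0, 0, -0.139]])

```text
clock: 2.3
position: [0.2783, -0.5595, 0.352]
tool_rot: [-3.142, 0.0, 1.579]
force: [-0.9, 0.4, -0.6]
grip_width: 0.0853
finger_force: 0.0
```

Request:
apply_moves(claw=[0.085, 0.085, 0.085, 0.085, 0.085, 0.085, 0.085, 0.085, 0.085, 0.085, 0.085, 0.085, 0.085, 0.085, 0.085], xyz=[[0.042, 0.018, 0], [0.042, 0.018, 0], [0.042, 0.018, 0], [0.042, 0.018, 0], [0.042, 0.018, 0], [0.042, 0.018, 0], [0.042, 0.018, 0], [0.042, 0.018, 0], [0.042, 0.018, 0], [0.042, 0.018, 0], [0.042, 0.018, 0], [0.042, 0.018, 0], [0.042, 0.018, 0], [0.042, 0.018, 0], [0, 0, 0]], twist=[[0, 0, 0], [0, 0, 0], [0, 0, 0], [0, 0, 0], [0, 0, 0], [0, 0, 0], [0, 0, 0], [0, 0, 0], [0, 0, 0], [0, 0, 0], [0, 0, 0], [0, 0, 0], [0, 0, 0], [0, 0, 0], [0, 0, 0]])

```text
clock: 3.8
position: [0.5296, 0.0352, 0.3513]
tool_rot: [3.141, -0.003, 1.581]
force: [-1.1, -1.3, -0.7]
grip_width: 0.0852
finger_force: 0.0
```

```bash
cat > h.py <<'E'
from workcell import bot
import cv2,numpy as np
from scipy.spatial.transform import Rotation as Ro
np.set_printoptions(precision=4,suppress=True)
def obs():
    s=bot.observe(); print("t",round(s["clock"],2),"p",s["position"],"rpy",s["tool_rot"],"F",s["force"],"w",round(s["grip_width"],4),"ff",s["finger_force"]); return s
def snap(c,name):
    f=bot.grab_frame(c); cv2.imwrite(f"pics/{name}.png",f["img"][:,:,::-1]); np.savez(f"pics/{name}.npz",**f); return f
def proj(f,P):
    P=np.atleast_2d(P); v=f["view"]; c=P@v[:3,:3].T+v[:3,3]; F=192/np.tan(np.radians(f["vfov"])/2)
    return np.c_[f["cx"]+F*c[:,0]/-c[:,2], f["cy"]-F*c[:,1]/-c[:,2]]
def unproj(f,uv,z):
    uv=np.atleast_2d(uv); F=192/np.tan(np.radians(f["vfov"])/2); v=f["view"]
    d=np.c_[(uv[:,0]-f["cx"])/F,-(uv[:,1]-f["cy"])/F,-np.ones(len(uv))]@v[:3,:3]; o=-v[:3,:3].T@v[:3,3]
    return o+d*((np.asarray(z)-o[2])/d[:,2])[:,None]
E
python3 - <<'E'
from h import *
obs(); f=snap("wrist","w1"); v=f["view"]; print("cam",-v[:3,:3].T@v[:3,3],"look",-v[2,:3],"right",v[0,:3],f["vfov"])
for q in("skewer","skewer_grip","skewer_tip","skewer_neck","ring_a","trough","stand"):
    print(q,[(np.round(d["position"],4),round(d["score"],2)) for d in bot.find_in("wrist",q)][:6])
E
```

```text
t 3.8 p [0.5296 0.0352 0.3513] rpy [ 3.1412 -0.0028  1.5808] F [-1.1498 -1.3044 -0.6594] w 0.0852 ff 0.0
cam [0.5296 0.104  0.4935] look [ 0.0027 -0.2689 -0.9632] right [ 0.9999  0.01   -0.    ] 71.56434759364463
skewer [(array([0.4664, 0.107 , 0.0807]), 0.83)]
skewer_grip [(array([0.4692, 0.1084, 0.0812]), 0.8)]
skewer_tip [(array([0.4651, 0.1045, 0.0787]), 0.7)]
skewer_neck [(array([0.4697, 0.1077, 0.0835]), 0.61)]
ring_a [(array([0.6369, 0.0767, 0.0736]), 0.78), (array([0.6387, 0.1067, 0.0736]), 0.6), (array([0.7225, 0.0979, 0.0256]), 0.58), (array([0.5446, 0.0597, 0.0314]), 0.48), (array([0.6331, 0.0549, 0.0666]), 0.47)]
trough [(array([0.6335, 0.1425, 0.0448]), 0.71)]
stand []
```

View pics/w1.png

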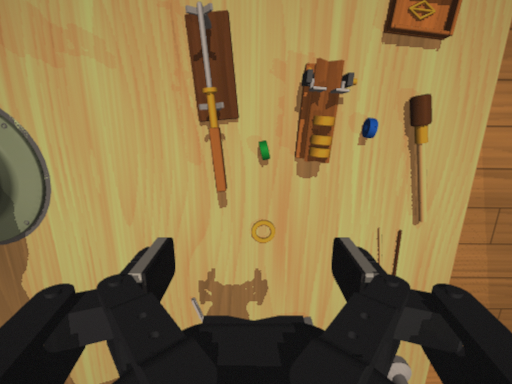

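The wrist picture shows the skewer with handle end at (221,190), neck fork at (211,105) and tip at about (198,8). The rings are at (323,121), (320,140) and (319,154) in the trough, and the stop is at about (330,85). Next I'll take close, centred views of the skewer and the trough from the same relative pose, so calibration bias cancels.

Request:
apply_moves(claw=[0.085, 0.085, 0.085, 0.085, 0.085, 0.085], xyz=[[0.0184, -0.0126, 0.034], [0.0184, -0.0126, 0.034], [0.0184, -0.0126, 0.034], [0.0184, -0.0126, 0.034], [0.0184, -0.0126, 0.034], [0, 0, 0]], twist=[[0, 0, 0.002], [0, 0, 0.002], [0, 0, 0.002], [0, 0, 0.002], [0, 0, 0.002], [0, 0, 0]])

```text
clock: 4.8
position: [0.4628, 0.1223, 0.1784]
tool_rot: [-3.137, 0.001, 1.566]
force: [0.4, -0.4, 0.4]
grip_width: 0.085
finger_force: 0.0
```

```bash
python3 - <<'E'
from h import *
obs(); snap("wrist","w2")
E
```

```text
t 4.8 p [0.4628 0.1223 0.1784] rpy [-3.1365  0.0005  1.5665] F [ 0.4249 -0.3818  0.4177] w 0.085 ff 0.0
```

Request:
apply_moves(claw=[0.085, 0.085, 0.085, 0.085, 0.085], xyz=[[-0.012, 0.042, 0], [-0.012, 0.042, 0], [-0.012, 0.042, 0], [-0.012, 0.042, 0], [0, 0, 0]], twist=[[0, 0, 0], [0, 0, 0], [0, 0, 0], [0, 0, 0], [0, 0, 0]])

```text
clock: 5.35
position: [0.6381, 0.068, 0.1818]
tool_rot: [3.139, 0.0, 1.558]
force: [-1.3, -0.8, -0.2]
grip_width: 0.0852
finger_force: 0.0
```

```bash
python3 - <<'E'
from h import *
obs(); f=snap("wrist","w3"); g=np.load("pics/w2.npz")
a=g["img"][:,140:370]; b=f["img"][:,140:370]
cv2.imwrite("pics/w23.png",cv2.resize(np.hstack([a,b])[:330,:,::-1],None,fx=1.7,fy=1.7,interpolation=cv2.INTER_CUBIC))
E
```

```text
t 5.35 p [0.6381 0.068  0.1818] rpy [3.139  0.0002 1.5579] F [-1.2582 -0.777  -0.2323] w 0.0852 ff 0.0
```

View pics/w23.png

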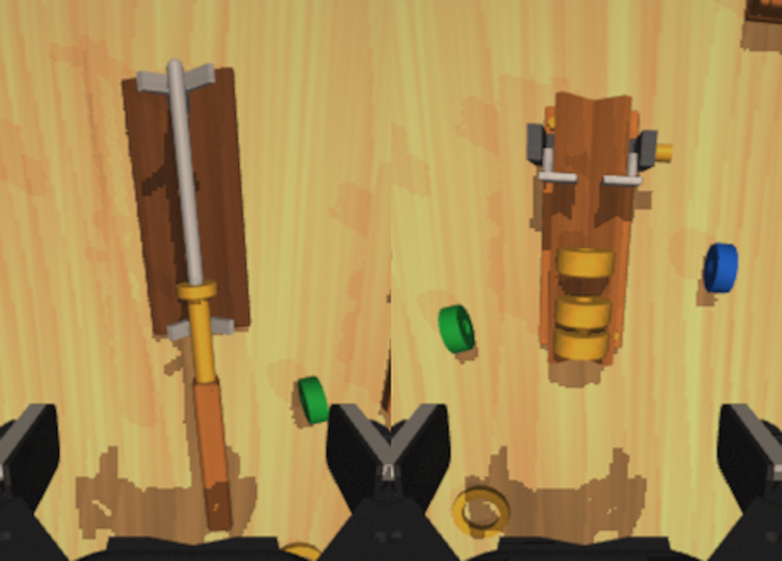

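Left half (w2): the skewer runs from its tip at (175,65) to the handle end at (220,525) in the crop. Right half (w3): rings at (585,262), (583,311) and (582,345), stop plate at y≈178, trough centre line near column 588. Now I'll get subpixel centre lines.

```bash
python3 - <<'E'
from h import *
for n,rows,c0,c1 in(("w2",[70,110,200,270],225,295),("w3",[154,183,203],225,290)):
    h=cv2.cvtColor(np.load(f"pics/{n}.npz")["img"],cv2.COLOR_RGB2HSV)
    for r in rows: print(n,r," ".join(f"{a}/{b}/{c}" for a,b,c in h[r,c0:c1:2]))
E
```

```text
w2 70 12/178/109 11/172/111 11/178/109 11/174/104 11/171/106 11/173/112 12/178/110 11/153/65 13/47/97 15/39/158 14/38/188 13/39/175 15/39/143 11/164/92 11/172/107 12/173/106 12/174/107 12/173/103 12/174/98 12/180/98 11/175/99 12/173/99 11/178/102 11/172/101 11/172/105 11/173/106 12/181/103 20/132/133 22/125/202 21/128/202 20/131/202 21/126/202 21/128/202 21/129/202 21/129/202
w2 110 11/166/69 12/170/66 10/158/68 10/159/69 11/170/96 11/174/94 11/165/88 11/164/70 11/158/68 12/163/64 13/50/96 15/38/159 15/38/188 14/39/176 14/40/142 12/167/67 11/163/89 10/169/104 12/173/103 11/172/98 11/175/96 11/177/95 12/174/95 11/173/106 11/178/109 11/172/105 11/169/104 11/174/104 13/170/96 21/129/204 22/126/204 22/123/204 22/126/204 21/128/203 22/126/203
w2 200 16/144/207 20/131/205 20/129/205 19/135/176 15/144/142 18/139/206 19/134/205 20/122/196 14/103/144 15/119/142 15/144/133 15/144/138 15/145/151 16/148/153 18/192/142 18/207/190 21/194/206 21/197/205 20/202/206 19/205/179 21/132/186 23/119/205 22/128/205 20/132/205 20/131/205 20/132/205 20/132/205 20/131/205 21/129/204 21/129/206 26/115/204 25/1
[... 841 characters left out ...]
 12/188/179 12/182/136 12/182/144 18/196/117 18/204/149 18/203/170 18/199/182 18/206/197 19/203/207 21/200/207 21/198/207 21/196/207 21/200/207 21/200/207 19/200/208 18/205/204 18/204/195 19/202/179 18/199/151 15/188/130 12/186/167 12/187/185 13/188/191 21/134/189 24/120/206 21/128/207 19/136/207 19/136/207 20/131/207 20/129/207
w3 203 19/136/207 19/135/180 15/148/145 15/153/148 12/183/146 14/184/122 19/198/135 18/201/157 18/200/176 19/205/192 18/204/204 20/198/207 21/198/207 21/198/207 21/197/207 21/196/207 20/197/208 19/205/206 18/203/197 19/203/182 18/199/160 17/188/125 12/185/168 12/187/179 13/186/184 16/151/165 25/117/205 23/123/206 21/131/206 18/138/207 19/133/207 20/129/206 21/129/206
```

```bash
python3 - <<'E'
from h import *
def mids(n,rows,mask,lo,hi):
    f=dict(np.load(f"pics/{n}.npz")); h=cv2.cvtColor(f["img"],cv2.COLOR_RGB2HSV).astype(int); out=[]
    for r in rows:
        c=[i for i in range(lo,hi) if mask(*h[r,i])]
        if len(c)>3: out.append(((c[0]+c[-1])/2,r,c[-1]-c[0]+1))
    return f,np.array(out)
brass=lambda h,s,v:15<h<23 and s>183
rod=lambda h,s,v:s<90 and v>70
hand=lambda h,s,v:h<15 and s>178 and v>140
S=[]
for nm,rows,m,lo,hi,z in(("rod",range(55,162,4),rod,235,262,.075),("neck",range(178,188,2),brass,240,275,.075),("neck2",range(200,222,2),brass,240,275,.075),("handle",range(230,300,4),hand,245,285,.082)):
    f,o=mids("w2",rows,m,lo,hi)
    if len(o):
        P=unproj(f,o[:,:2],np.full(len(o),z)); S.append(P); b,a=np.polyfit(P[:,1]-.13,P[:,0],1); print(nm,"x@.13",a,"slope",b,"widths",o[:,2][:6],"y",P[0,1],P[-1,1],"res",np.std(P[:,0]-a-b*(P[:,1]-.13)))
P=np.vstack(S); b,a=np.polyfit(P[:,1]-.13,P[:,0],1); print("ALL",a,b,np.std(P[:,0]-a-b*(P[:,1]-.13)))
# row profile along skewer axis
h=cv2.cvtColor(f["img"],cv2.COLOR_RGB2HSV)
uv=proj(f,[[a+b*(y-.13),y,.075] for y in np.arange(0,.3,.01)]); print("uv",uv[[0,13,27]])
prev=None
for r in range(30,320):
    c=int(round(np.interp(r,uv[::-1,1][np.argsort(uv[::-1,1])],uv[::-1,0][np.argsort(uv[::-1,1])])))
    H,s,v=h[r,c]; k="rod" if s<90 else "brass" if brass(H,s,v) else "hand" if hand(H,s,v) else "-"
    if k!=prev: print(r,c,k,(H,s,v),unproj(f,[[c,r]],[.075])[0][1],end="; "); prev=k
print()
f,o=mids("w3",range(138,220),brass,225,285)
P=unproj(f,o[:,:2],np.full(len(o),.06))
for q,p in zip(o,P): print(q,p[:2])
f,o=mids("w3",range(105,145,3),hand,225,285); print(o)
E
```

```text
rod x@.13 0.4669490661584452 slope -0.0981278392669868 widths [13. 10. 10. 10. 10. 10.] y 0.24331891776392203 0.156502599318909 res 0.00023371366703281446
neck x@.13 0.46674183844161754 slope -0.09652099774065634 widths [13. 13. 14. 13. 12.] y 0.13861177729483448 0.13086632910470714 res 0.00023167471738684726
neck2 x@.13 0.46686514052998 slope -0.0944729547280809 widths [11. 12. 11. 11. 11. 11.] y 0.11699230793364103 0.09643927404731185 res 0.00020287963035559841
handle x@.13 0.4684537790277952 slope -0.07143291212962655 widths [14. 14. 15. 14. 14. 14.] y 0.08883823676066259 0.02662002827460272 res 0.0010355682654274122
ALL 0.46676189486393954 -0.09509345035076258 0.0006110882794508338
uv [[268.3739 303.4986]
 [256.9088 186.8855]
 [240.3482  18.4453]]
30 241 - (np.uint8(20), np.uint8(129), np.uint8(199)) 0.2617574398739516; 34 242 rod (np.uint8(18), np.uint8(74), np.uint8(178)) 0.2588601285526514; 168 255 - (np.uint8(19), np.uint8(159), np.uint8(152)) 0.14811511841266223; 169 255 brass (np.uint8(21), np.uint8(196), np.uint8(190)) 0.14717391534963076; 226 261 hand (np.uint8(13), np.ui
[... 1994 characters left out ...]
[0.6374 0.0572]
[251.5 201.   32. ] [0.6374 0.0561]
[251.5 202.   32. ] [0.6374 0.055 ]
[251.5 203.   32. ] [0.6374 0.0539]
[251.5 204.   32. ] [0.6374 0.0528]
[251.5 205.   32. ] [0.6373 0.0517]
[251.5 206.   32. ] [0.6373 0.0506]
[251.5 207.   30. ] [0.6373 0.0495]
[251.5 208.   30. ] [0.6373 0.0484]
[252. 209.  27.] [0.6378 0.0473]
[252. 210.  23.] [0.6378 0.0462]
[255.5 211.   14. ] [0.6414 0.0451]
[[253.  105.    5. ]
 [244.  108.   25. ]
 [243.  111.   27. ]
 [252.5 114.    8. ]
 [252.5 117.    8. ]
 [255.  120.   13. ]
 [253.5 123.   14. ]
 [246.5 126.   18. ]
 [255.  129.   41. ]
 [257.5 132.   46. ]
 [257.  135.   45. ]
 [257.  138.   45. ]
 [257.  141.   45. ]
 [257.  144.   45. ]]
```

Request:
apply_moves(claw=[0.085, 0.085, 0.085, 0.085, 0.085, 0.06, 0.06, 0.06, 0.06], xyz=[[-0.0068, -0.0407, 0], [-0.0068, -0.0407, 0], [-0.0068, -0.0407, 0], [-0.0068, -0.0407, 0], [0, 0, 0], [0, 0, 0.027], [0, 0, 0.027], [0, 0, 0.028], [0, 0, 0]], twist=[[0, 0, 0], [0, 0, 0], [0, 0, 0], [0, 0, 0], [0, 0, -0.11], [0, 0, 0], [0, 0, 0], [0, 0, 0], [0, 0, 0]])

```text
clock: 6.3
position: [0.4691, 0.0454, 0.0979]
tool_rot: [-3.139, 0.0, 1.674]
force: [-0.6, 0.2, 1.0]
grip_width: 0.06
finger_force: 0.0
```

```bash
python3 - <<'E'
from h import *
s=obs(); R=Ro.from_euler("xyz",s["tool_rot"]).as_matrix()
print("tool delta to grasp",R.T@(np.array([.4752,.0432,.056])-s["position"]), "yaw err",1.668-s["tool_rot"][2])
f=dict(np.load("pics/w3.npz"))
h=cv2.cvtColor(f["img"],cv2.COLOR_RGB2HSV)
for c in(236,270): print(c,[(r,*h[r,c]) for r in range(98,114)])
print(unproj(f,[[254,104],[254,107],[254,212],[254,56]],[.078,.078,.053,.053]))
E
```

```text
t 6.3 p [0.4691 0.0454 0.0979] rpy [-3.1385  0.0003  1.6736] F [-0.5819  0.1522  1.0011] w 0.06 ff 0.0
tool delta to grasp [-0.0028  0.006   0.0419] yaw err -0.0056156813444301346
236 [(98, np.uint8(12), np.uint8(184), np.uint8(136)), (99, np.uint8(12), np.uint8(184), np.uint8(140)), (100, np.uint8(12), np.uint8(184), np.uint8(140)), (101, np.uint8(11), np.uint8(88), np.uint8(160)), (102, np.uint8(17), np.uint8(39), np.uint8(192)), (103, np.uint8(16), np.uint8(36), np.uint8(201)), (104, np.uint8(16), np.uint8(37), np.uint8(198)), (105, np.uint8(14), np.uint8(37), np.uint8(159)), (106, np.uint8(13), np.uint8(37), np.uint8(96)), (107, np.uint8(11), np.uint8(109), np.uint8(77)), (108, np.uint8(12), np.uint8(169), np.uint8(89)), (109, np.uint8(12), np.uint8(176), np.uint8(94)), (110, np.uint8(13), np.uint8(179), np.uint8(94)), (111, np.uint8(13), np.uint8(177), np.uint8(95)), (112, np.uint8(12), np.uint8(176), np.uint8(94)), (113, np.uint8(12), np.uint8(176), np.uint8(94))]
270 [(98, np.uint8(12), np.uint8(181), np.uint8(138)), (99, np.uint8(11), np.uint8(179), np.uint8(138)), (100, np.uint8(12), np.uint8(182), np.uint8(137)), (101, np.uint8(12), np.uint8(182), np.uint8(136)), (102, np.uint8(12), np.uint8(184), np.uint8(136)), (103, np.uint8(13), np.uint8(56), np.uint8(172)), (104, np.uint8(15), np.uint8(34), np.uint8(194)), (105, np.uint8(13), np.uint8(36), np.uint8(193)), (106, np.uint8(13), np.uint8(38), np.uint8(186)), (107, np.uint8(14), np.uint8(39), np.uint8(137)), (108, np.uint8(14), np.uint8(36), np.uint8(78)), (109, np.uint8(10), np.uint8(127), np.uint8(84)), (110, np.uint8(12), np.uint8(177), np.uint8(92)), (111, np.uint8(11), np.uint8(175), np.uint8(92)), (112, np.uint8(12), np.uint8(175), np.uint8(92)), (113, np.uint8(12), np.uint8(179), np.uint8(91))]
[[0.641  0.1503 0.078 ]
 [0.641  0.1478 0.078 ]
 [0.6399 0.0415 0.053 ]
 [0.6416 0.1935 0.053 ]]
```

Request:
apply_moves(claw=[0.06, 0.06, 0.06, 0.03, 0.03], xyz=[[-0.0028, 0.006, 0], [0, 0, 0.021], [0, 0, 0.021], [0, 0, 0], [0, 0, 0]], twist=[[0, 0, 0.005], [0, 0, 0], [0, 0, 0], [0, 0, 0], [0, 0, 0]], force=100)

```text
clock: 6.8
position: [0.4776, 0.0438, 0.0588]
tool_rot: [3.14, 0.0, 1.668]
force: [0.2, 1.0, 0.2]
grip_width: 0.0317
finger_force: 0.0
```

Request:
apply_moves(claw=[0.0, 0.0, 0.0, 0.0], xyz=[[0, 0, 0], [0, 0, 0], [0, 0, 0], [0, 0, 0]], twist=[[0, 0, 0], [0, 0, 0], [0, 0, 0], [0, 0, 0]], force=100)

```text
clock: 7.2
position: [0.477, 0.0437, 0.0581]
tool_rot: [3.141, 0.0, 1.669]
force: [-3.3, -2.1, 6.7]
grip_width: 0.0143
finger_force: 97.7
```

```bash
python3 - <<'E'
from h import *
obs()
E
```

```text
t 7.2 p [0.477  0.0437 0.0581] rpy [3.1408 0.0003 1.6687] F [-3.3268 -2.1262  6.6959] w 0.0143 ff 97.7165937423706
```

Request:
apply_moves(claw=[0, 0, 0, 0, 0, 0, 0, 0, 0, 0, 0, 0, 0, 0, 0, 0], xyz=[[0, 0, -0.01], [0, 0, -0.02], [0, 0, -0.02], [0, 0, 0], [-0.0304, 0.0155, 0], [-0.0304, 0.0155, 0], [-0.0304, 0.0155, 0], [-0.0304, 0.0155, 0], [-0.0304, 0.0155, 0], [-0.0304, 0.0155, 0], [-0.0304, 0.0155, 0], [-0.0304, 0.0155, 0], [0, 0, 0], [0, 0, 0], [0, 0, 0], [0, 0, 0]], twist=[[0, 0, 0], [0, 0, 0], [0, 0, 0], [0, 0, 0], [0, 0, 0], [0, 0, 0], [0, 0, 0], [0, 0, 0], [0, 0, 0], [0, 0, 0], [0, 0, 0], [0, 0, 0], [0, 0, 0.051], [0, 0, 0.051], [0, 0, 0.051], [0, 0, 0]])

```text
clock: 8.8
position: [0.6239, -0.186, 0.1073]
tool_rot: [-3.142, -0.0, 1.515]
force: [0.0, 0.8, -0.7]
grip_width: 0.0141
finger_force: 97.8
```

```bash
python3 - <<'E'
from h import *
s=obs(); R=Ro.from_euler("xyz",s["tool_rot"]).as_matrix()
print("tool delta to pre",R.T@(np.array([.624,-.186,.0431])-s["position"]), "yaw err",1.515-s["tool_rot"][2])
E
```

```text
t 8.8 p [ 0.6239 -0.186   0.1073] rpy [-3.1415 -0.      1.5148] F [ 0.0281  0.798  -0.7365] w 0.0141 ff 97.77719736099243
tool delta to pre [0.     0.0001 0.0642] yaw err 0.0002130207965846953
```

Request:
apply_moves(claw=[0, 0, 0, 0, 0], xyz=[[0, 0, 0.018], [0, 0, 0.02], [0, 0, 0.02], [0, 0, 0.006], [0, 0, 0]], twist=[[0, 0, 0], [0, 0, 0], [0, 0, 0], [0, 0, 0], [0, 0, 0]])

```text
clock: 9.3
position: [0.6233, -0.1858, 0.042]
tool_rot: [-3.14, -0.001, 1.517]
force: [-0.5, 0.6, -0.2]
grip_width: 0.014
finger_force: 97.7
```

```bash
python3 - <<'E'
from h import *
obs(); f=snap("wrist","w4"); g=snap("scene","s4")
cv2.imwrite("pics/w4c.png",np.hstack([cv2.resize(f["img"][0:230,190:330],None,fx=2.5,fy=2.5,interpolation=cv2.INTER_CUBIC),cv2.resize(g["img"][150:288,200:340],(420,575),interpolation=cv2.INTER_CUBIC)])[:,:,::-1])
E
```

```text
t 9.3 p [ 0.6233 -0.1858  0.042 ] rpy [-3.1397 -0.0006  1.5168] F [-0.5117  0.6035 -0.1981] w 0.014 ff 97.6785671710968
```

View pics/w4c.png

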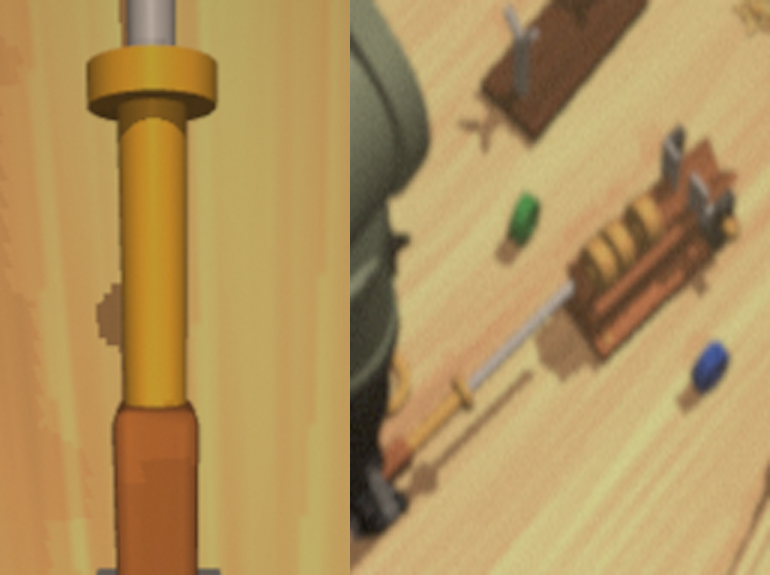

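```bash
python3 - <<'E'
from h import *
s=obs()
f=dict(np.load("pics/w4.npz")); h=cv2.cvtColor(f["img"],cv2.COLOR_RGB2HSV).astype(int)
brass=lambda h,s,v:15<h<24 and s>160
def fit(rows,m,z,lo=215,hi=290):
    o=[]
    for r in rows:
        c=[i for i in range(lo,hi) if m(*h[r,i])]
        if c:o.append(((c[0]+c[-1])/2,r,len(c)))
    o=np.array(o); P=unproj(f,o[:,:2],np.full(len(o),z)); b,a=np.polyfit(P[:,1]+.1,P[:,0],1)
    print(o[::max(1,len(o)//6)].tolist(),"slope",b,"x@-.1",a,P[[0,-1],1]); return P
z=.059
A=fit(range(56,156,2),brass,z); B=fit(range(2,16,2),lambda h,s,v:s<90,z)
P=np.vstack([A,B]); b,a=np.polyfit(P[:,1]+.1,P[:,0],1); print("all",b,a,"x at tcp y",a+b*(s["position"][1]+.1),"tip x@.03",a+b*.13,"ring line x@.03",.6374+.057*(.03-.053), "@-.1 ring", .6374+.057*-.153)
# same measurement in top & scene: tip and rings
print("tcp yaw slope",np.cos(s["tool_rot"][2])/np.sin(s["tool_rot"][2]))
print("collar/handle rows y", unproj(f,[[251,48],[252,162]],[z,z+.006])[:,1])
E
```

```text
t 9.4 p [ 0.6242 -0.186   0.0438] rpy [ 3.1411 -0.0001  1.5162] F [-0.3117 -0.0517 -1.1089] w 0.014 ff 97.68014430999756
[[251.0, 56.0, 27.0], [251.0, 72.0, 27.0], [251.0, 88.0, 27.0], [251.5, 104.0, 26.0], [251.5, 120.0, 26.0], [251.0, 136.0, 25.0], [251.0, 152.0, 25.0]] slope 0.05304642194308999 x@-.1 0.6278204320017468 [-0.0906 -0.1321]
[[250.0, 2.0, 19.0], [250.0, 4.0, 19.0], [250.0, 6.0, 19.0], [250.0, 8.0, 19.0], [250.0, 10.0, 19.0], [250.0, 12.0, 19.0], [250.0, 14.0, 19.0]] slope 0.05706896613686271 x@-.1 0.627335476320229 [-0.0708 -0.075 ]
all 0.04767446675010263 0.6277415614096136 x at tcp y 0.6236419216646091 tip x@.03 0.6339392420871269 ring line x@.03 0.636089 @-.1 ring 0.628679
tcp yaw slope 0.05463390980550813
collar/handle rows y [-0.0876 -0.135 ]
```

```bash
python3 - <<'E'
from h import *
s=obs(); p=s["position"]; d=np.array([np.cos(s["tool_rot"][2]),np.sin(s["tool_rot"][2]),0])
g=dict(np.load("pics/s4.npz")); t=snap("top","t4")
ax=lambda y:p+d*(y+.05)+[0,0,.0169]
tiles=[]
for f,(x0,y0,x1,y1) in((g,(222,218,292,278)),(t,(215,155,335,200))):
    k=400/(x1-x0); im=cv2.resize(f["img"][y0:y1,x0:x1],None,fx=k,fy=k,interpolation=cv2.INTER_CUBIC)
    for y in(0,.025,.053,.111,.166):
        uv=proj(f,ax(y))[0]; print(y,uv); q=((uv-[x0,y0]+.5)*k).astype(int); cv2.circle(im,tuple(int(v) for v in q),3,(255,0,255),1)
    tiles.append(cv2.copyMakeBorder(im,0,max(0,350-im.shape[0]),0,0,cv2.BORDER_CONSTANT))
cv2.imwrite("pics/o4.png",np.hstack([i[:350] for i in tiles])[:,:,::-1])
E
```

```text
t 9.4 p [ 0.6242 -0.186   0.0438] rpy [ 3.1411 -0.0001  1.5162] F [-0.3117 -0.0517 -1.1089] w 0.014 ff 97.68014430999756
0 [218.7903 257.3696]
0.025 [227.5698 251.2696]
0.053 [237.2171 244.5666]
0.111 [256.6007 231.0987]
0.166 [274.2702 218.8219]
0 [322.0172 180.3167]
0.025 [311.9793 179.9123]
0.053 [300.7413 179.4595]
0.111 [277.4778 178.5222]
0.166 [255.4364 177.6342]
```

View pics/o4.png

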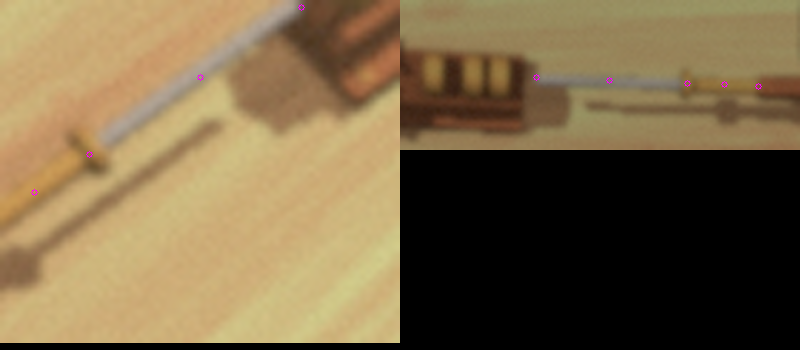

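```bash
python3 - <<'E'
from h import *
p=np.array([.6242,-.186,.0438]); d=np.array([np.cos(1.5155),np.sin(1.5155),0])
ax=lambda y:p+d*(y+.05)+[0,0,.0169]
for n in("s4","t4"):
    f=dict(np.load(f"pics/{n}.npz")); S=cv2.cvtColor(f["img"],cv2.COLOR_RGB2HSV)[:,:,1].astype(np.float32)
    for lab,ys,sg in(("neck",np.linspace(.012,.042,7),1),("rod",np.linspace(.07,.15,13),-1)):
        o=[]
        for y in ys:
            u=proj(f,ax(y))[0]; u2=proj(f,ax(y+.01))[0]; t=(u2-u)/np.linalg.norm(u2-u); nn=np.array([t[1],-t[0]]);nn*=-np.sign(nn[1])  # up in image
            k=np.arange(-5,5.01,.25); q=(u+k[:,None]*nn).astype(np.float32)
            v=sg*cv2.remap(S,q[None,:,0],q[None,:,1],cv2.INTER_LINEAR)[0]; v=v-np.median(v); v[v<.4*v.max()]=0
            o.append((k*v).sum()/v.sum())
        pz=proj(f,ax(.1)+[0,0,.01])[0]-proj(f,ax(.1))[0]; px=proj(f,ax(.1)+[.01,0,0])[0]-proj(f,ax(.1))[0]
        print(n,lab,np.array(o),"px per 10mm up",pz@nn,"per 10mm +x",px@nn)
E
```

```text
s4 neck [0.2458 0.3931 0.5129 0.3312 0.5581 0.5898 0.554 ] px per 10mm up 1.879838824146247 per 10mm +x -3.8169254667385673
s4 rod [0.7217 0.6166 0.7149 0.7487 0.8281 0.7975 0.7735 0.8688 0.8832 0.884
 1.0038 1.0646 0.9688] px per 10mm up 1.8798388241462434 per 10mm +x -3.816925466738569
t4 neck [-0.5654 -0.5273 -0.6158 -0.6957 -0.6376 -0.4968 -0.498 ] px per 10mm up 1.0328929769472557 per 10mm +x 3.8711358085740213
t4 rod [-0.4982 -0.3949 -0.5158 -0.5206 -0.5355 -0.6332 -0.6499 -0.7201 -0.7868
 -0.7428 -0.7663 -0.7843 -0.6893] px per 10mm up 1.032892976947256 per 10mm +x 3.8711358085740217
```

Request:
apply_moves(claw=[0, 0], xyz=[[0, 0.0007, 0], [0, 0, 0]], twist=[[0, -0.009, 0.007], [0, 0, 0]])

```text
clock: 9.65
position: [0.6251, -0.1859, 0.044]
tool_rot: [3.14, 0.01, 1.509]
force: [1.2, 0.3, -0.6]
grip_width: 0.0142
finger_force: 97.7
```

```bash
cat >> h.py <<'E'
def rodoff(n=3,z=.0169):
    s=obs(); R=Ro.from_euler("xyz",s["tool_rot"]).as_matrix(); p=s["position"]
    ax=lambda y:p+R@[y+.05,0,-z]
    out={}
    for c in("scene","top"):
        fs=[bot.grab_frame(c) for _ in range(n)]; f=fs[0]
        S=cv2.cvtColor(np.mean([q["img"] for q in fs],0).astype(np.uint8),cv2.COLOR_RGB2HSV)[:,:,1].astype(np.float32); Y=[];O=[]
        for ys,sg in((np.linspace(.012,.042,7),1),(np.linspace(.07,.15,13),-1)):
            for y in ys:
                u=proj(f,ax(y))[0]; u2=proj(f,ax(y+.01))[0]; t=(u2-u)/np.linalg.norm(u2-u); nn=np.array([t[1],-t[0]]);nn*=-np.sign(nn[1])
                k=np.arange(-5,5.01,.25); q=(u+k[:,None]*nn).astype(np.float32)
                v=sg*cv2.remap(S,q[None,:,0],q[None,:,1],cv2.INTER_LINEAR)[0]; v=v-np.median(v); v[v<.4*v.max()]=0
                O.append((k*v).sum()/v.sum());Y.append(y)
        b,a=np.polyfit(Y,O,1); pz=(proj(f,ax(.1)+[0,0,.01])[0]-proj(f,ax(.1))[0])@nn*100; px=(proj(f,ax(.1)+[.01,0,0])[0]-proj(f,ax(.1))[0])@nn*100
        out[c]=(pz,px,b,a+b*.1)
    A=np.array([v[:2] for v in out.values()]); B=np.array([v[2:] for v in out.values()])
    print("slope rel tool (dz,dx per m), offset at .1 (dz,dx m):",np.linalg.solve(A,B).T)
E
python3 - <<'E'
from h import *
rodoff()
E
```

```text
t 9.65 p [ 0.6251 -0.1859  0.044 ] rpy [3.1405 0.0096 1.5088] F [ 1.1568  0.3093 -0.6162] w 0.0142 ff 97.69023656845093
slope rel tool (dz,dx per m), offset at .1 (dz,dx m): [[ 0.0114 -0.0051]
 [-0.0002 -0.002 ]]
```

Request:
apply_moves(claw=[0, 0, 0, 0, 0], xyz=[[0.007, 0, 0], [0.007, 0, 0], [0.006, 0, -0.0002], [0.006, 0, 0], [0.006, 0, 0]], twist=[[0, 0, 0], [0, 0, 0], [0, 0, 0], [0, 0, 0], [0, 0, 0]])

```text
clock: 10.45
position: [0.6267, -0.1534, 0.0432]
tool_rot: [3.142, 0.009, 1.509]
force: [0.6, -0.2, -0.5]
grip_width: 0.0141
finger_force: 97.7
```

```bash
python3 - <<'E'
from h import *
s=obs(); g=snap("scene","s5"); t=snap("top","t5"); print(s["moment"])
cv2.imwrite("pics/o5.png",np.hstack([cv2.resize(g["img"][175:245,260:340],(400,350),interpolation=cv2.INTER_CUBIC),cv2.resize(t["img"][160:200,185:265],(400,200),interpolation=cv2.INTER_CUBIC).repeat(1,0)[np.r_[0:200,[199]*150]]])[:,:,::-1])
E
```

```text
t 10.45 p [ 0.6267 -0.1534  0.0432] rpy [3.1416 0.009  1.5091] F [ 0.6391 -0.224  -0.4918] w 0.0141 ff 97.68904209136963
[-0.0712 -0.0094  0.0689]
```

View pics/o5.png

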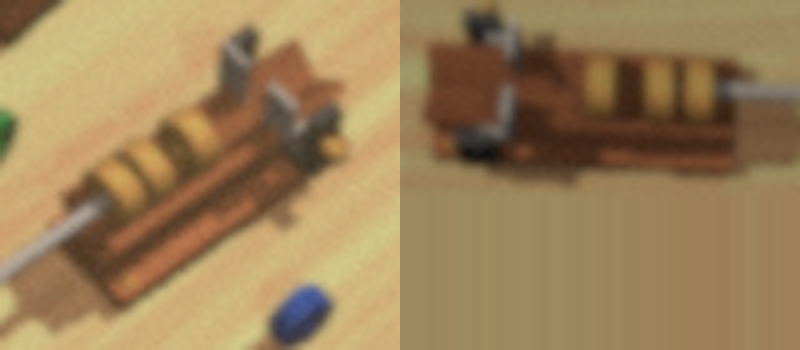

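The scene view shows the rod entering ring a at crop (105,205), and the top view shows it meeting ring a's middle at (720,90). The rings haven't moved and there's no force, so I'll carry on in small steps.

Request:
apply_moves(claw=[0, 0, 0, 0, 0], xyz=[[0.005, 0, -0.0002], [0.005, 0, 0], [0.005, -0.0001, 0], [0.005, 0, -0.0002], [0.005, 0, 0]], twist=[[0, 0, 0], [0, 0, 0], [0, 0, 0], [0, 0, 0], [0, 0, 0]])

```text
clock: 11.05
position: [0.6281, -0.1287, 0.0434]
tool_rot: [3.142, 0.009, 1.509]
force: [-0.2, 0.6, -0.8]
grip_width: 0.0142
finger_force: 97.7
```

Request:
apply_moves(claw=[0, 0, 0, 0, 0], xyz=[[0.005, 0, 0], [0.005, -0.0001, -0.0001], [0.005, 0, 0], [0.005, 0, 0], [0.005, 0, 0]], twist=[[0, 0, 0], [0, 0, 0], [0, 0, 0], [0, 0, 0], [0, 0, 0]])

```text
clock: 11.55
position: [0.6295, -0.1038, 0.0432]
tool_rot: [-3.142, 0.009, 1.509]
force: [0.4, -0.2, -0.7]
grip_width: 0.0143
finger_force: 97.7
```

```bash
python3 - <<'E'
from h import *
s=obs(); g=snap("scene","s6"); t=snap("top","t6"); print(s["moment"])
cv2.imwrite("pics/o6.png",np.hstack([cv2.resize(g["img"][175:245,260:340],(400,350),interpolation=cv2.INTER_CUBIC),cv2.resize(t["img"][160:200,185:265],(400,200),interpolation=cv2.INTER_CUBIC).repeat(1,0)[np.r_[0:200,[199]*150]]])[:,:,::-1])
E
```

```text
t 11.55 p [ 0.6295 -0.1038  0.0432] rpy [-3.1416  0.009   1.5088] F [ 0.3965 -0.2066 -0.7235] w 0.0143 ff 97.68935322761536
[-0.1323  0.0091  0.0058]
```

View pics/o6.png

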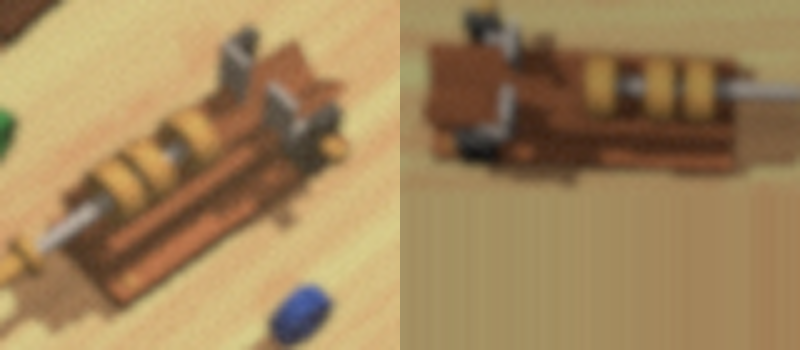

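Threaded through a and b and into c: the rod is visible between b and c at (180,152) in the scene crop and (630,87) in the top crop. The rings are still undisturbed.

Request:
apply_moves(claw=[0, 0, 0, 0, 0, 0, 0], xyz=[[0.007, 0, 0], [0.007, -0.0001, -0.0002], [0.007, 0, 0], [0.007, 0, 0], [0.007, 0, -0.0002], [0.007, -0.0001, 0], [0.006, 0, -0.0001]], twist=[[0, 0, 0], [0, 0, 0], [0, 0, 0], [0, 0, 0], [0, 0, 0], [0, 0, 0], [0, 0, 0]])

```text
clock: 12.35
position: [0.6323, -0.0555, 0.0433]
tool_rot: [3.142, 0.009, 1.509]
force: [0.6, -1.0, -1.1]
grip_width: 0.0142
finger_force: 97.7
```

Request:
apply_moves(claw=[0, 0, 0, 0, 0, 0, 0], xyz=[[0.004, 0, 0], [0.004, 0, -0.0002], [0.004, 0, 0], [0.004, 0, 0], [0.004, -0.0001, 0], [0.004, 0, 0], [0.004, 0, -0.0001]], twist=[[0, 0, 0], [0, 0, 0], [0, 0, 0], [0, 0, 0], [0, 0, 0], [0, 0, 0], [0, 0, 0]])

```text
clock: 13.05
position: [0.6339, -0.0281, 0.0434]
tool_rot: [3.142, 0.009, 1.509]
force: [0.5, -2.0, -1.7]
grip_width: 0.014
finger_force: 97.7
```

```bash
python3 - <<'E'
from h import *
s=obs(); print(s["moment"])
E
```

```text
t 13.05 p [ 0.6339 -0.0281  0.0434] rpy [3.1416 0.0091 1.5087] F [ 0.4682 -2.0389 -1.6823] w 0.014 ff 97.68465757369995
[-0.3968 -0.06   -0.0423]
```

Request:
apply_moves(claw=[0, 0, 0, 0, 0, 0], xyz=[[0.004, 0, 0], [0.004, 0, -0.0002], [0.004, 0, 0], [0.004, 0, 0], [0.004, -0.0001, 0], [0, 0, 0]], twist=[[0, 0, 0], [0, 0, 0], [0, 0, 0], [0, 0, 0], [0, 0, 0], [0, 0, 0]])

```text
clock: 13.65
position: [0.6351, -0.0075, 0.0434]
tool_rot: [3.142, 0.008, 1.51]
force: [-0.3, 1.5, -1.1]
grip_width: 0.0141
finger_force: 97.7
```

Request:
apply_moves(claw=[0, 0, 0, 0], xyz=[[0.0015, 0, 0], [0.0015, 0, 0], [0.001, 0, 0], [0, 0, 0]], twist=[[0, 0, 0], [0, 0, 0], [0, 0, 0], [0, 0, 0]])

```text
clock: 14.05
position: [0.6353, -0.0043, 0.0434]
tool_rot: [-3.142, 0.009, 1.509]
force: [-0.5, 0.2, -0.7]
grip_width: 0.0144
finger_force: 97.7
```

Request:
apply_moves(claw=[0, 0, 0], xyz=[[0.0015, 0, 0], [0.0015, 0, 0], [0, 0, 0]], twist=[[0, 0, 0], [0, 0, 0], [0, 0, 0]])

```text
clock: 14.35
position: [0.6355, -0.001, 0.0433]
tool_rot: [3.141, 0.009, 1.509]
force: [0.5, -0.2, -0.0]
grip_width: 0.014
finger_force: 97.7
```

Request:
apply_moves(claw=[0, 0], xyz=[[0.0015, 0, 0], [0, 0, 0]], twist=[[0, 0, 0], [0, 0, 0]])

```text
clock: 14.55
position: [0.6356, -0.0001, 0.0433]
tool_rot: [-3.142, 0.009, 1.509]
force: [-0.6, -3.4, 0.1]
grip_width: 0.0138
finger_force: 97.7
```

Request:
apply_moves(claw=[0, 0], xyz=[[0.001, 0, 0], [0, 0, 0]], twist=[[0, 0, 0], [0, 0, 0]])

```text
clock: 14.75
position: [0.6356, 0.0004, 0.0433]
tool_rot: [-3.141, 0.01, 1.508]
force: [-0.3, -5.2, -0.7]
grip_width: 0.0143
finger_force: 97.8
```

```bash
python3 - <<'E'
from h import *
s=obs(); print(s["moment"])
g=snap("scene","s7"); t=snap("top","t7")
for _ in range(4): bot.grab_frame("top"); print(bot.observe()["force"],bot.observe()["position"])
E
```

```text
t 14.75 p [0.6356 0.0004 0.0433] rpy [-3.1414  0.0098  1.5083] F [-0.2593 -5.2307 -0.6826] w 0.0143 ff 97.78066635131836
[-1.1262  0.1274 -0.0081]
[-0.5831 -5.9619  0.0873] [0.6356 0.0004 0.0433]
[-0.531  -4.5278  0.2525] [0.6356 0.0004 0.0433]
[ 0.2359 -6.0651  0.0162] [0.6356 0.0004 0.0433]
[-0.0528 -5.078  -0.6501] [0.6356 0.0004 0.0433]
```

Request:
apply_moves(claw=[0, 0, 0], xyz=[[0.001, 0, 0], [0.001, 0, 0], [0, 0, 0]], twist=[[0, 0, 0], [0, 0, 0], [0, 0, 0]])

```text
clock: 15.35
position: [0.6356, 0.0015, 0.0432]
tool_rot: [-3.141, 0.011, 1.508]
force: [-2.1, -9.1, -1.1]
grip_width: 0.0145
finger_force: 97.9
```

Request:
apply_moves(claw=[0, 0], xyz=[[0.0003, 0, 0], [0, 0, 0]], twist=[[0, 0, 0], [0, 0, 0]])

```text
clock: 15.55
position: [0.6356, 0.0015, 0.0432]
tool_rot: [-3.141, 0.011, 1.507]
force: [-1.0, -10.8, 0.9]
grip_width: 0.0141
finger_force: 97.9
```

```bash
python3 - <<'E'
from h import *
s=obs(); print(s["moment"])
g=snap("scene","s8"); t=snap("top","t8")
for _ in range(3): bot.grab_frame("top"); print(bot.observe()["force"],bot.observe()["position"])
cv2.imwrite("pics/o8.png",np.hstack([cv2.resize(g["img"][165:235,265:345],(400,350),interpolation=cv2.INTER_CUBIC),cv2.resize(t["img"][160:200,185:265],(400,200),interpolation=cv2.INTER_CUBIC).repeat(1,0)[np.r_[0:200,[199]*150]]])[:,:,::-1])
E
```

```text
t 15.55 p [0.6356 0.0015 0.0432] rpy [-3.141   0.0112  1.5075] F [ -0.9573 -10.7761   0.8767] w 0.0141 ff 97.87479043006897
[-2.1371  0.2882  0.0669]
[ -2.259  -11.8093   0.9662] [0.6356 0.0015 0.0432]
[ -1.1293 -10.9655   0.4052] [0.6356 0.0015 0.0432]
[ -0.6372 -10.4169   0.8372] [0.6356 0.0015 0.0432]
```

View pics/o8.png

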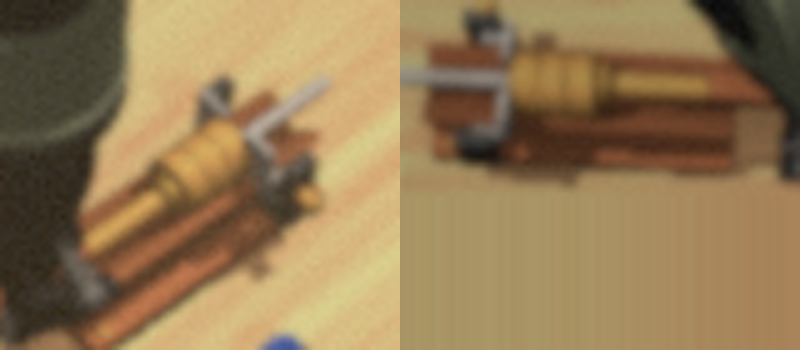

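The rings are closed into one stack between collar and stop, with about 10.7 N measured and the rod through the stop's gap at (255,130). I'll ease off before lifting.

Request:
apply_moves(claw=[0, 0, 0], xyz=[[-0.0015, 0, 0], [-0.0015, 0, 0], [0, 0, 0]], twist=[[0, 0, 0], [0, 0, 0], [0, 0, 0]])

```text
clock: 16.1
position: [0.6356, 0.0001, 0.0433]
tool_rot: [-3.142, 0.009, 1.509]
force: [-1.3, -4.6, -0.4]
grip_width: 0.0142
finger_force: 97.7
```

Request:
apply_moves(claw=[0, 0, 0], xyz=[[-0.0008, 0, 0], [0, 0, 0], [0, 0, 0]], twist=[[0, 0, 0], [0, 0, 0], [0, 0, 0]])

```text
clock: 16.4
position: [0.6356, -0.0001, 0.0433]
tool_rot: [3.142, 0.009, 1.509]
force: [-0.3, -1.2, -1.8]
grip_width: 0.0146
finger_force: 97.7
```

```bash
python3 - <<'E'
from h import *
F=[]
for _ in range(4): bot.grab_frame("top"); F.append(bot.observe()["force"])
print(np.mean(F,0)); obs(); print(bot.observe()["moment"])
E
```

```text
[ 0.5043 -1.0147 -1.1015]
t 16.6 p [ 0.6356 -0.0001  0.0433] rpy [3.1415 0.0088 1.5089] F [ 0.5655 -1.0623 -1.5041] w 0.0143 ff 97.6902687549591
[-0.2508 -0.0323 -0.0433]
```

Request:
apply_moves(claw=[0, 0, 0, 0, 0, 0, 0, 0, 0, 0], xyz=[[-0.0003, 0, -0.0015], [0, 0, -0.002], [0, 0, -0.003], [0, 0, -0.005], [0, 0, -0.008], [0, 0, -0.01], [0, 0, -0.01], [0, 0, -0.01], [0, 0, -0.01], [0, 0, 0]], twist=[[0, 0, 0], [0, 0, 0], [0, 0, 0], [0, 0, 0], [0, 0.005, 0], [0, 0.01, 0], [0, 0.015, 0], [0, 0.01, 0], [0, 0, 0], [0, 0, 0]])

```text
clock: 17.6
position: [0.6363, -0.0011, 0.1046]
tool_rot: [3.139, -0.031, 1.508]
force: [0.4, -0.2, -2.3]
grip_width: 0.0145
finger_force: 97.6
```

```bash
python3 - <<'E'
from h import *
rodoff(); s=bot.observe(); print(s["moment"])
g=snap("scene","s9"); f=snap("wrist","w9")
cv2.imwrite("pics/o9.png",np.hstack([cv2.resize(g["img"][160:230,255:335],(400,350),interpolation=cv2.INTER_CUBIC),cv2.resize(f["img"][0:192,150:370],(400,350),interpolation=cv2.INTER_CUBIC)])[:,:,::-1])
E
```

```text
t 17.6 p [ 0.6363 -0.0011  0.1046] rpy [ 3.1393 -0.0314  1.5083] F [ 0.3637 -0.1649 -2.3237] w 0.0145 ff 97.55668759346008
slope rel tool (dz,dx per m), offset at .1 (dz,dx m): [[ 0.0866  0.0366]
 [ 0.0009 -0.0004]]
[-0.3864  0.045   0.0389]
```

View pics/o9.png

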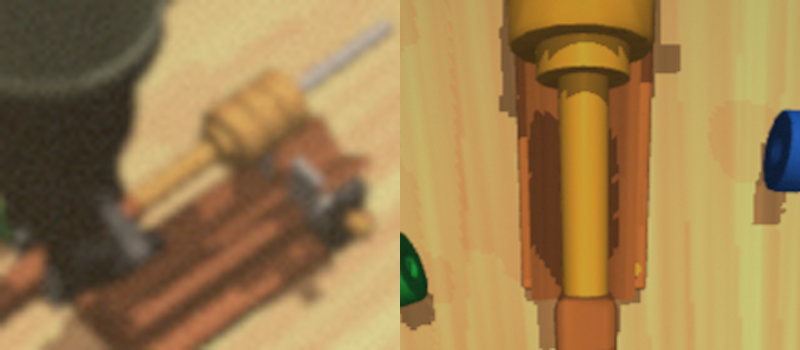

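The stack is lifted clear and closed up against the collar: scene crop (250,115), wrist crop (582,25). Now I'll carry it, tip slightly up, to above the stand.

Request:
apply_moves(claw=[0, 0, 0, 0, 0, 0, 0, 0, 0, 0, 0, 0, 0, 0, 0, 0, 0, 0], xyz=[[0, 0, -0.01], [0, 0, -0.01], [0.0015, -0.007, 0], [0.003, -0.014, 0], [0.0045, -0.021, 0], [0.0045, -0.021, 0], [0.0045, -0.021, 0], [0.0045, -0.021, 0], [0.0045, -0.021, 0], [0.003, -0.017, 0], [0.003, -0.012, 0], [0.0015, -0.007, 0], [0, 0, 0], [0, 0, 0], [0, 0, 0], [0, 0, 0], [0, 0, 0], [0, 0, 0]], twist=[[0, 0, 0], [0, 0, 0], [0, 0, 0], [0, 0, 0], [0, 0, 0], [0, 0, 0], [0, 0, 0], [0, 0, 0], [0, 0, 0], [0, 0, 0], [0, 0, 0], [0, 0, 0], [0, 0, -0.025], [0, 0, -0.04], [0, 0, -0.04], [0, 0, -0.03], [0, 0, -0.02], [0, 0, 0]])

```text
clock: 19.8
position: [0.4761, 0.0427, 0.1238]
tool_rot: [3.137, -0.031, 1.664]
force: [-0.3, -0.4, -2.0]
grip_width: 0.0141
finger_force: 97.6
```

```bash
python3 - <<'E'
from h import *
s=obs(); R=Ro.from_euler("xyz",s["tool_rot"]); T=Ro.from_euler("xyz",[np.pi,.0114,1.663])
print("rotvec",(R.inv()*T).as_rotvec()); print("delta in tool",R.as_matrix().T@(np.array([.4768,.0437,.0591])-s["position"]),"in target tool",T.as_matrix().T@(np.array([.4768,.0437,.0591])-s["position"]))
E
```

```text
t 19.8 p [0.4761 0.0427 0.1238] rpy [ 3.1367 -0.0308  1.6642] F [-0.2963 -0.35   -1.9577] w 0.0141 ff 97.64729619026184
rotvec [ 0.0049 -0.0422  0.0011]
delta in tool [-0.0011  0.0004  0.0647] in target tool [0.0017 0.0007 0.0647]
```

Request:
apply_moves(claw=[0, 0, 0, 0, 0, 0, 0, 0], xyz=[[0, 0, 0], [0, 0, 0], [0.0017, 0.0007, 0.005], [0, 0, 0.012], [0, 0, 0.018], [0, 0, 0.016], [0, 0, 0.008], [0, 0, 0]], twist=[[0.002, -0.02, 0.001], [0.003, -0.02, 0], [0, 0, 0], [0, 0, 0], [0, 0, 0], [0, 0, 0], [0, 0, 0], [0, 0, 0]])

```text
clock: 20.6
position: [0.4758, 0.044, 0.0636]
tool_rot: [-3.139, 0.009, 1.663]
force: [0.3, -0.7, -2.4]
grip_width: 0.0141
finger_force: 97.7
```

```bash
python3 - <<'E'
from h import *
s=obs(); R=Ro.from_euler("xyz",s["tool_rot"])
print("delta in tool",R.as_matrix().T@(np.array([.4768,.0437,.0586])-s["position"]),s["moment"])
g=snap("scene","s10"); t=snap("top","t10"); f=snap("wrist","w10")
cv2.imwrite("pics/o10.png",np.hstack([cv2.resize(g["img"][115:195,210:310],(375,300),interpolation=cv2.INTER_CUBIC),cv2.resize(t["img"][225:275,150:250],(400,200),interpolation=cv2.INTER_CUBIC)[np.r_[0:200,[199]*100]]])[:,:,::-1])
E
```

```text
t 20.6 p [0.4758 0.044  0.0636] rpy [-3.1393  0.0092  1.6631] F [ 0.2597 -0.6632 -2.3991] w 0.0141 ff 97.67177224159241
delta in tool [-0.0004  0.001   0.005 ] [-0.3501  0.0241 -0.0196]
```

View pics/o10.png

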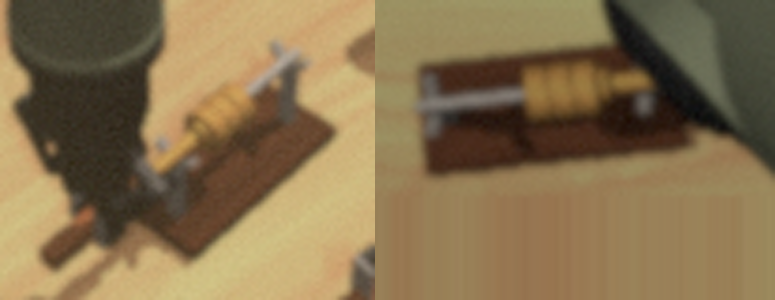

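The skewer lies over both forks with the stack closed at the collar: scene crop (225,110), top crop (565,90). I'll lower the last few mm by feel.

Request:
apply_moves(claw=[0, 0, 0, 0, 0], xyz=[[0, 0.0007, 0.0015], [0, 0, 0.0015], [0, 0, 0.001], [0, 0, 0], [0, 0, 0]], twist=[[0, 0, 0], [0, 0, 0], [0, 0, 0], [0, 0, 0], [0, 0, 0]])

```text
clock: 21.25
position: [0.4772, 0.044, 0.061]
tool_rot: [-3.141, 0.009, 1.663]
force: [-1.3, -0.6, 1.7]
grip_width: 0.0142
finger_force: 98.4
```

```bash
python3 - <<'E'
from h import *
F=[];M=[]
for _ in range(4): bot.grab_frame("top"); o=bot.observe(); F.append(o["force"]);M.append(o["moment"])
print(np.mean(F,0),np.mean(M,0)); obs()
E
```

```text
[-1.5857 -0.6032  2.3011] [-0.0848  0.3196  0.1433]
t 21.45 p [0.4772 0.044  0.0609] rpy [-3.1415  0.0094  1.6627] F [-1.6838 -0.4993  1.6953] w 0.014 ff 98.44460964202881
```

Request:
apply_moves(claw=[0, 0, 0], xyz=[[0, 0, 0.0006], [0, 0, 0], [0, 0, 0]], twist=[[0, 0, 0], [0, 0, 0], [0, 0, 0]])

```text
clock: 21.75
position: [0.4772, 0.044, 0.0603]
tool_rot: [-3.141, 0.009, 1.663]
force: [-2.7, -0.8, 5.8]
grip_width: 0.0141
finger_force: 98.9
```

```bash
python3 - <<'E'
from h import *
F=[];M=[]
for _ in range(4): bot.grab_frame("top"); o=bot.observe(); F.append(o["force"]);M.append(o["moment"])
print(np.mean(F,0),np.mean(M,0)); obs()
E
```

```text
[-2.4826 -1.6376  5.978 ] [0.0089 0.4437 0.1798]
t 21.95 p [0.4772 0.044  0.0603] rpy [-3.1414  0.0094  1.6627] F [-3.0181 -1.905   6.1289] w 0.0143 ff 98.86456847190857
```

Request:
apply_moves(claw=[0, 0, 0, 0, 0], xyz=[[0, 0, -0.0015], [0, -0.001, 0], [0, -0.0005, 0], [0, 0, 0.0015], [0, 0, 0]], twist=[[0, 0, 0], [0, 0, 0], [0, 0, 0], [0, 0, 0], [0, 0, 0]])

```text
clock: 22.45
position: [0.4756, 0.0439, 0.0601]
tool_rot: [-3.141, 0.009, 1.663]
force: [-1.4, -1.0, -1.1]
grip_width: 0.0143
finger_force: 97.9
```

```bash
cat > q.py <<'E'
from h import *
F=[];M=[]
for _ in range(4): bot.grab_frame("top"); o=bot.observe(); F.append(o["force"]);M.append(o["moment"])
print(np.mean(F,0),np.mean(M,0)); obs()
E
python3 q.py
```

```text
[-0.7086 -0.2545 -1.3141] [-0.1983  0.2021  0.0703]
t 22.65 p [0.4756 0.0439 0.0602] rpy [-3.1412  0.0094  1.6628] F [-1.7034 -0.4021 -1.7664] w 0.014 ff 97.83590912818909
```

Request:
apply_moves(claw=[0, 0, 0, 0], xyz=[[0, -0.0008, 0], [0, 0, 0.0006], [0, 0, 0.0006], [0, 0, 0]], twist=[[0, 0, 0], [0, 0, 0], [0, 0, 0], [0, 0, 0]])

```text
clock: 23.05
position: [0.475, 0.0438, 0.0591]
tool_rot: [-3.142, 0.009, 1.663]
force: [-0.3, 0.2, 0.3]
grip_width: 0.0144
finger_force: 98.2
```

```bash
python3 q.py
```

```text
[ 0.1447 -0.7047  0.7783] [-0.0413  0.0133 -0.0692]
t 23.25 p [0.475  0.0438 0.0591] rpy [-3.1415  0.0093  1.6627] F [-0.1236 -0.1609  1.6305] w 0.0144 ff 98.16092491149902
```

Request:
apply_moves(claw=[0.01, 0.01, 0.022, 0.022, 0.04, 0.05, 0.05], xyz=[[0, 0, 0], [0, 0, 0], [0, 0, 0], [0, 0, 0], [0, 0, 0], [0, 0, 0], [0, 0, 0]], twist=[[0, 0, 0], [0, 0, 0], [0, 0, 0], [0, 0, 0], [0, 0, 0], [0, 0, 0], [0, 0, 0]], force=20)

```text
clock: 23.95
position: [0.4749, 0.0438, 0.0591]
tool_rot: [-3.141, 0.009, 1.663]
force: [0.3, -0.4, -0.4]
grip_width: 0.0503
finger_force: 0.0
```

Request:
apply_moves(claw=[0.06, 0.06, 0.06, 0.06, 0.06, 0.06, 0.06, 0.06, 0.06, 0.06, 0.06], xyz=[[0, 0, -0.005], [0, 0, -0.01], [0, 0, -0.02], [0, 0, -0.03], [0, 0, -0.03], [0, 0, -0.03], [-0.02, 0, 0], [-0.03, 0, 0], [-0.04, 0, 0], [-0.04, 0, 0], [0, 0, 0]], twist=[[0, 0, 0], [0, 0, 0], [0, 0, 0], [0, 0, 0], [0, 0, 0], [0, 0, 0], [0, 0, 0], [0, 0, 0], [0, 0, 0], [0, 0, 0], [0, 0, 0]])

```text
clock: 25.05
position: [0.4866, -0.0896, 0.1858]
tool_rot: [-3.141, 0.011, 1.657]
force: [-0.3, 0.5, 0.9]
grip_width: 0.06
finger_force: 0.0
```

```bash
python3 - <<'E'
from h import *
obs(); g=snap("scene","s11"); t=snap("top","t11"); f=snap("wrist","w11")
cv2.imwrite("pics/o11.png",np.hstack([cv2.resize(g["img"][105:225,215:340],(390,375),interpolation=cv2.INTER_CUBIC),cv2.resize(f["img"][0:250,120:390],(405,375),interpolation=cv2.INTER_CUBIC)])[:,:,::-1])
E
```

```text
t 25.05 p [ 0.4866 -0.0896  0.1858] rpy [-3.1412  0.0109  1.6566] F [-0.2619  0.4727  0.936 ] w 0.06 ff 0.0
```

View pics/o11.png

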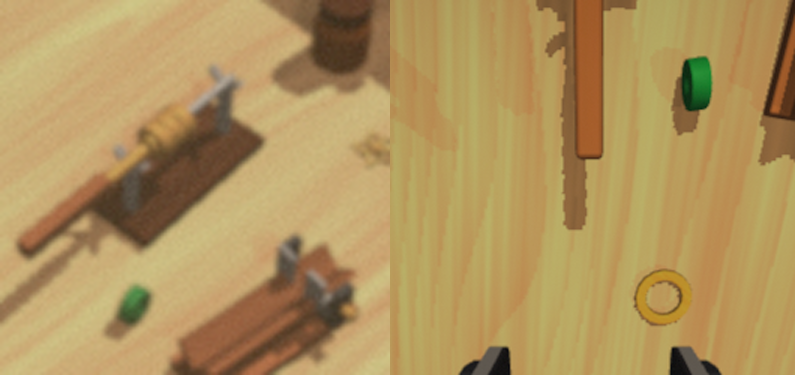

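The skewer rests in both forks with the closed stack against its collar: scene crop (168,128), tip fork (222,85), neck fork (130,180). The gripper is clear and the trough is empty, so I'm handing it in.

```bash
python3 -c "
from workcell import bot
print(bot.job_done())"
```

```text
the job is handed in; nothing more can be done
None
```

The job is handed in with no verdict returned: all three rings were threaded, pressed against the stop at about 10.7 N (no reading over 12 N), lifted as one closed stack and laid with the skewer back in both forks, released at about 24 s; I viewed 12 pictures, two over the limit of 10.

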